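# Peel a pack cover off its sticky pile and hold it over the dust extractor

## Task

First set the red-gripped damper lever of the dust extraction box to the green 60-degree mark and leave it there. Then peel just the top yellow cover off the clinging pile: lift one corner a good 3 cm while the opposite corner stays down, then take the whole cover away, leaving the cover beneath where it is. Finish holding the cover in the gripper, level, open side up and still, centred over the box's grille with about 10 cm of air below it; do not let go of it, and do not disturb the other things on the bench.

Things in the scene. Friction and masses are not known exactly. Their poses are not given: they have to be found in the camera images.
- cover: top cover of the pile: rigid yellow tray 190 x 130 x 26 mm, open upward, 0.1-0.16 kg. Its edge is a rim bead to pinch, 10 mm wide (outer faces = the outline), from 12 to 26 mm above the origin; within it the walls slope in to 20 mm from the outline at the slotted floor, 2.5 mm thick. Origin: centre of the floor's underside; x along the 190 mm, y along the 130 mm, z up
- cover_corner0 (a point): corner of the top cover at its -x -y end, on the outer outline at the height of the rim's top
- cover_corner1 (a point): the same at its +x -y corner
- cover_corner2 (a point): the same at its +x +y corner (opposite corner 0)
- cover_corner3 (a point): the same at its -x +y corner (opposite corner 1)
- second_cover: the next cover, equal to the top one, loose; the top one nests in it, rim on rim, 14 mm higher. Six sprung clip tabs per cover (16 mm wide, 3 mm proud of the rim: at x +-40 mm on both long sides, mid short sides) grip the rim below, about 2 N of drag each until slid up 8 mm
- pile: the lower pile, 2.5 kg, free-standing: grey base pan 225 x 165 x 6 mm with three equal covers in it, under the second cover. Origin: centre of the pan's underside on the table; x, y axes as the covers'. The top cover's rim top starts 88 mm above this origin
- dust_box: fixed grey downdraught dust box, 240 x 240 mm, grille 90 mm above the table. Origin: centre of its underside. A duct 76 mm in diameter leaves its +y side, 40 mm to -x of the middle, then a black hose 90 mm thick; the damper sits on top of the duct, its white quarter-round scale plate reaching 102 mm from the lever axis, 93 mm above the table
- grille (a point): centre of the box's top grille, at the level of the grille's upper face (90 mm above the table)
- damper (a joint): angle of the damper lever, rad: 0 = closed, lever points to the box's -x; grows clockwise seen from above to 1.571 = open, lever points to the box's +y. Green mark at 1.047 (60 degrees), black marks at 0, 30, 90 degrees. Turns about an upright axis with slight friction (1.5 N at the grip) and stays where left
- damper_pivot (a point): point on the lever's upright turning axis, 104 mm above the table, about the height of the lever's bar (its top is 107 mm above the table)
- damper_grip (a point): top centre of the lever's red upright round grip, 18 mm in diameter, 38 mm tall, standing on the end of the lever's bar 75 mm from the turning axis; its top is 145 mm above the table
- solder_spool: bystander: green solder spool, 54 mm diameter, 42 mm high, origin under its centre
- tape_roll: bystander: amber tape roll lying flat, 80 mm diameter, 24 mm high, origin under its centre
- screwdriver: bystander: red-handled screwdriver 190 mm long lying along its x
- multimeter: bystander: yellow and black multimeter 85 x 175 x 38 mm lying flat, origin under its centre
- cell_tray: bystander: black tray 100 x 150 mm of upright blue cells, 70 mm high in all, origin under its centre

How it is judged:
On the way, in this order (a step that is already met when the one before it is completed fails the run):
1. the damper lever stands at the green 60-degree mark (within 6 degrees) (value of joint damper between 0.9372 and 1.1572 rad), for 0.3 s.
2. one corner of the top cover is lifted more than 22 mm while the opposite corner is still down (risen less than 8 mm) (((z of cover_corner0 in the frame of pile above 0.11 m and z of cover_corner2 in the frame of pile below 0.096 m) or (z of cover_corner1 in the frame of pile above 0.11 m and z of cover_corner3 in the frame of pile below 0.096 m) or (z of cover_corner2 in the frame of pile above 0.11 m and z of cover_corner0 in the frame of pile below 0.096 m) or (z of cover_corner3 in the frame of pile above 0.11 m and z of cover_corner1 in the frame of pile below 0.096 m))), for 0.2 s.
3. the whole top cover is clear of the pile, every corner risen more than 20 mm (z of each of cover_corner0, cover_corner1, cover_corner2, cover_corner3 in the frame of pile above 0.108 m), for 0.1 s.
At the end, for the whole second after the job is handed in: Cover held in the gripper, still, level within 12 degrees, its middle within 50 mm sideways of the grille's and its underside 40 to 170 mm above it, touching neither box nor pile; lever within 6 degrees of the green mark; second cover within 15 mm of its place (all of step 1 and horizontal distance between cover and grille below 0.05 m and z of cover in the frame of grille between 0.04 and 0.17 m and angle between cover's own z axis and vertical below 0.21 rad and contact force between the fingers and cover above 1 N and contact force between cover and dust_box below 0.1 N and contact force between cover and second_cover below 0.1 N and linear speed of cover below 0.03 m/s and distance of second_cover from where it was at the start of the episode below 0.015 m); the arm keeps its last pose, push and grip.
It fails at once if the second cover is pulled up or shifted by more than 15 mm (distance of second_cover from where it was at the start of the episode above 0.015 m).
It fails at once if a bystander is moved by more than 15 mm (distance of any of solder_spool, tape_roll, screwdriver, multimeter, cell_tray from where it was at the start of the episode above 0.015 m).
It also fails if it takes over 48 s, if anything falls off the work surface, if the arm or the gripper's body presses on something with over 40 N, if the wrist force passes 120 N, or if a joint passes its speed limit or range.

## Robot

A 6-joint arm with a two-finger parallel gripper is mounted at the origin on the work surface. World frame = base frame: x ahead of the robot, y to its left, z up, the work surface at z = 0. Lengths are in m, angles in rad, forces in N, time in s.
With the tool pointing down it reaches from about 0.4 to 0.825 m from the base axis. Payload 7 kg.
Tool frame: the origin (TCP) lies on the centre line of the jaws, within the pads' length; the fingertips stand 14 mm ahead of it and the grasp point (between the pads) lies 5 mm behind it (r.tips_ahead is the distance from the TCP to the fingertips, in m); z points along the fingers, y is the line along which they close (so a half turn about z gives the same grasp; the last joint's range is limited). The gripper opens to 88 mm and grips with 3 to 60 N. Pads are 19 mm wide; open, the fingers measure 130 mm over their backs; the gripper's body (78 mm by 193 mm) begins 47 mm behind the grasp point.
Start: joints at [-0.949, 0.359, 0.012, 0, -1.224, -0.288], TCP at [0.221, -0.638, 0.241] pointing down, gripper open.
Joint ranges: [-3.07, 3.07], [-1.43, 2.12], [-1.02, 1.25], [-3.03, 1.67], [-3.05, -0], [-3.03, 3.03]. Speed limits (rad/s): [2.39, 2.39, 3.01, 3.14, 3.14, 3.14].

## Interface

Orientations are given as a 3x3 rotation matrix whose columns are the frame's x, y, z axes.
In Python, from rig import status, optics, sign_off, r gives the robot as it stands.
- The arm moves only by the tool move_arm, never from a script. Its argument "increments" is a list of rows, each an object of numbers: "ax", "ay", "az": the turn, a rotation vector about the tool's x, y, z in degrees; "tx", "ty", "tz": the shift along the tool's x, y, z in m; "jaw": the closure, from -1 (fully open) to 1 (shut). A call has 1 to 20 rows; each row is the pose to reach, as a shift and turn from the pose commanded when the call began, along the tool's axes at that moment; what a row does not reach only later rows make up. A row lasts 1/8 s, in which the tool goes at most 62.5 mm and 10.7 degrees, less where a joint would pass 70% of its speed; a pose out of reach is approached as far as the arm can. A call with a gripper value outside its range is refused whole. The fingers move at their own pace and stop on an object; the grip force is fixed at half the most. Time passes only in rows, so rows that repeat a pose let the fingers close. It gives the time, the measured TCP pose, the force, the opening and the grip force at its end, in the units of the state.
- status.get_obs(): the state, without advancing time (a new reading comes with each control period).
- optics.read_camera(name): name is "side" or "top" or "wrist"; returns a dict with "frame" (400x640x3 uint8, red, green, blue), "K" (3x3 intrinsics, pixels), "k1" (the pictures are not rectified: a ray, as slopes to the right and down, at radius r is drawn at 1 + k1 r^2 times it, then the intrinsics apply), "rvec" (rotation vector, rad) and "tvec" (3), from world to camera coordinates, as OpenCV has them. Camera axes: x right, y down, z forward; pixel columns grow to the right and rows downward; lengths in m; the calibration is good to about 2 mm. A picture is of the moment at which its call begins. There is no depth.
- sign_off(): hands the job in; it is judged then, once.
The state is a dict: "time": time; "joints": joint angles; "joint_velocities": joint speeds; "tau": joint torques, N m; "eef_pos": TCP position; "eef_rot": TCP orientation; "ft_force": force on the tool from outside, world axes, zero at the start; "ft_torque": the same for the moment, N m; "width": finger opening in m; "finger_force": force on a finger pad.
Only numpy, scipy, OpenCV 4.12 (cv2) and the standard library are available. Lean on these libraries where they do the work, as an engineer would, in place of code of your own. Each camera call takes 0.05 s, during which the arm holds its last target. There are 200 camera calls.

## Working session

There is one attempt and no reset: what is moved stays moved. The work goes in short steps, Python scripts to look and compute and a tool call to move; the robot and the scene stay as the last step left them, time stands still between calls to the robot, and variables do not carry over. Pictures are saved under pics/ and viewed, at most 10 in all, crops included, and the job is handed in when it is done.

Besides the shell and the picture viewer there is one more tool, called as name(argument=value, ...), one argument or row to a line, values as JSON. move_arm: Moves the arm, as the interface text tells. Its arguments: {"type":"object","properties":{"increments":{"type":"array"}},"required":["increments"]}

```bash
mkdir -p pics; cat > h.py <<'E'
import numpy as np, cv2
from rig import status, optics, sign_off, r
def cam(n):
    c=optics.read_camera(n); c['R']=cv2.Rodrigues(np.array(c['rvec'],float))[0]; c['t']=np.array(c['tvec'],float).ravel(); c['K']=np.array(c['K']); return c
def ray(c,uv):
    d=np.linalg.inv(c['K'])@np.array([uv[0],uv[1],1.]); p=d[:2]; q=p.copy()
    for _ in range(20): q=p/(1+c['k1']*(q@q))
    return -c['R'].T@c['t'], c['R'].T@np.array([q[0],q[1],1])
def onz(c,uv,z):
    o,d=ray(c,uv); return o+d*(z-o[2])/d[2]
def proj(c,P):
    x=c['R']@np.array(P)+c['t']; q=x[:2]/x[2]; q=q*(1+c['k1']*(q@q)); return (c['K']@np.array([*q,1]))[:2]
def save(c,n): cv2.imwrite('pics/'+n,c['frame'][:,:,::-1])
E
python3 - <<'E'
from h import *
for n in('top','side'):
    c=cam(n); save(c,n+'0.png'); print(n,-c['R'].T@c['t'])
o=status.get_obs();print(o['eef_pos'],o['eef_rot'],o['time'],o['width'])
E
```

```text
top [ 0.32025783 -0.09499387  1.25814816]
side [0.0531802  0.70391728 1.12812081]
[ 0.22098666 -0.63735842  0.23971992] [[-9.44833646e-01 -3.27549944e-01 -6.44429772e-04]
 [-3.27550537e-01  9.44832682e-01  1.35940120e-03]
 [ 1.63606523e-04  1.49549131e-03 -9.99998868e-01]] 0.1 0.08801600837347706
```

View pics/top0.png

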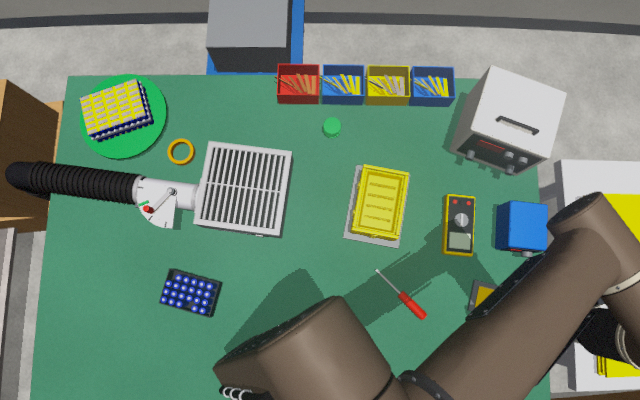

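View pics/side0.png

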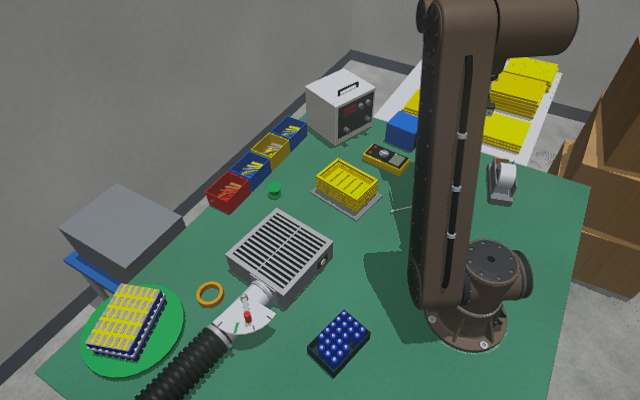

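The top view shows the pile at about (378,203), the box at (243,188), the lever pivot at about (171,190) and the red grip at about (148,209). The side view agrees, with the grip at about (247,317). Next I'll measure positions and look at enlarged crops.

```bash
cat > m.py <<'E'
from h import *
c=cam('top'); f=c['frame']; hsv=cv2.cvtColor(f,cv2.COLOR_RGB2HSV)
def blob(lo,hi,roi,hs=hsv):
    x0,y0,x1,y1=roi; m=np.zeros(hs.shape[:2],np.uint8); m[y0:y1,x0:x1]=cv2.inRange(hs,lo,hi)[y0:y1,x0:x1]
    k=max(cv2.findContours(m,0,1)[0],key=cv2.contourArea); return k
def ctr(k): M=cv2.moments(k); return M['m10']/M['m00'],M['m01']/M['m00']
k=blob((22,120,80),(35,255,255),(340,150,425,250)); rc=cv2.minAreaRect(k)
print('cover px',rc); b=np.array([onz(c,p,.088) for p in cv2.boxPoints(rc)]);print(b.round(3),'ctr',b.mean(0),'sides',np.linalg.norm(b[0]-b[1]),np.linalg.norm(b[1]-b[2]))
e=b[1]-b[0] if np.linalg.norm(b[1]-b[0])>np.linalg.norm(b[2]-b[1]) else b[2]-b[1]; print('long ang',np.degrees(np.arctan2(e[1],e[0])))
k=blob((0,150,80),(8,255,255),(130,180,190,230)); print('grip px',ctr(k),onz(c,ctr(k),.14))
try:
    k=blob((50,120,60),(75,255,230),(132,195,152,212)); print('mark',ctr(k),onz(c,ctr(k),.093))
except Exception as ex: print(ex)
k=blob((0,0,120),(180,40,255),(193,130,300,245)); rc=cv2.minAreaRect(k); b=np.array([onz(c,p,.09) for p in cv2.boxPoints(rc)]);print('box',rc,b.round(3),b.mean(0))
print('pivot',onz(c,(171,190),.107))
for n,p,z in(('spool',(332,127),.042),('tape',(180,151),.024),('cell',(190,293),.07),('meter',(460,225),.038),('sdtip',(376,269),.01),('sdend',(425,317),.02)): print(n,onz(c,p,z).round(3))
s=cam('side'); hs=cv2.cvtColor(s['frame'],cv2.COLOR_RGB2HSV)
k=blob((0,150,80),(8,255,255),(230,300,265,330),hs); print('grip side',ctr(k),onz(s,ctr(k),.135))
a=cv2.resize(f[160:235,110:210],(800,600),interpolation=2)[:,:,::-1]; cv2.imwrite('pics/dam.png',a)
E
python3 m.py
```

```text
cover px ((379.15771484375, 202.43960571289062), (49.12331771850586, 71.2519760131836), 10.007980346679688)
[[ 0.441 -0.169  0.088]
 [ 0.638 -0.202  0.088]
 [ 0.616 -0.337  0.088]
 [ 0.42  -0.3    0.088]] ctr [ 0.528528   -0.25209988  0.088     ] sides 0.2000179689465238 0.13694589832757717
long ang -9.647437979403314
grip px (147.5102880658436, 208.9958847736625) [0.488992  0.3699312 0.14     ]
mark (143.0, 203.0) [0.51272157 0.40399765 0.093     ]
box ((239.58705139160156, 186.87319946289062), (93.07875061035156, 85.81514739990234), 7.907163143157959) [[ 0.46   0.274  0.09 ]
 [ 0.704  0.258  0.09 ]
 [ 0.67  -0.007  0.09 ]
 [ 0.43   0.018  0.09 ]] [0.56607048 0.13595477 0.09      ]
pivot [0.54820693 0.32190707 0.107     ]
spool [ 0.759 -0.12   0.042]
tape [0.685 0.335 0.024]
cell [0.27 0.26 0.07]
meter [ 0.474 -0.49   0.038]
sdtip [ 0.348 -0.252  0.01 ]
sdend [ 0.216 -0.388  0.02 ]
grip side (247.06513409961684, 316.5134099616858) [0.48985482 0.37710696 0.135     ]
```

View pics/dam.png

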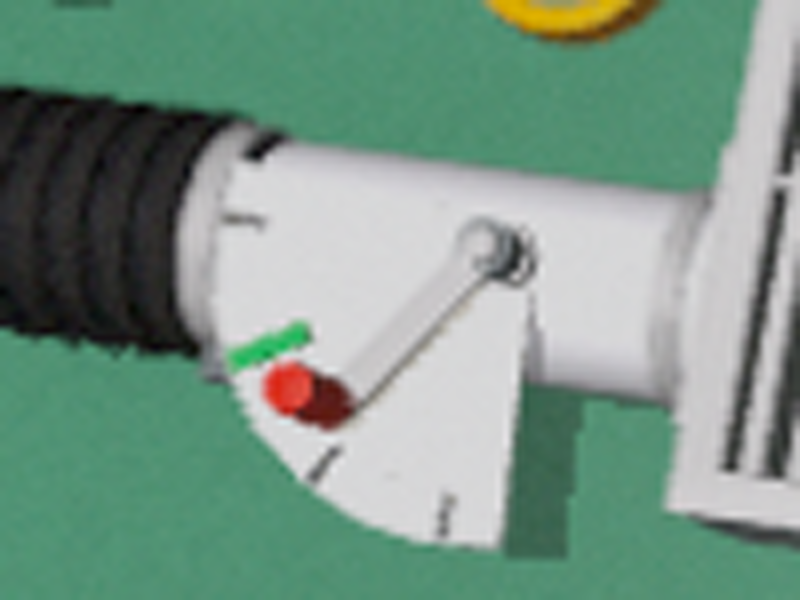

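The crop shows the pivot cap at about (485,248), which is full-frame (170.6,191). The grip top is at (290,388), the green mark at (270,345) and the black marks at (445,515), (325,463) and (245,218). That puts the lever at about 34°, and the box yaw at about -7°. I'll move above the lever, turning so the jaws close tangentially.

move_arm(
  increments=[
    {"tx": -0.056,"ty": 0.02,"az": 8},
    {"tx": -0.111,"ty": 0.041,"az": 16},
    {"tx": -0.167,"ty": 0.061,"az": 24},
    {"tx": -0.222,"ty": 0.082,"az": 32},
    {"tx": -0.278,"ty": 0.102,"az": 40},
    {"tx": -0.315,"ty": 0.142,"az": 48},
    {"tx": -0.352,"ty": 0.182,"az": 56},
    {"tx": -0.389,"ty": 0.222,"az": 64},
    {"tx": -0.426,"ty": 0.262,"az": 73},
    {"tx": -0.463,"ty": 0.302,"az": 73},
    {"tx": -0.499,"ty": 0.342,"az": 73},
    {"tx": -0.513,"ty": 0.399,"az": 73},
    {"tx": -0.528,"ty": 0.456,"az": 73},
    {"tx": -0.542,"ty": 0.513,"az": 73},
    {"tx": -0.556,"ty": 0.57,"az": 73},
    {"tx": -0.571,"ty": 0.627,"az": 73},
    {"tx": -0.585,"ty": 0.683,"az": 73},
    {"tx": -0.585,"ty": 0.743,"az": 73},
    {"tx": -0.584,"ty": 0.803,"az": 73},
    {"tx": -0.584,"ty": 0.863,"az": 73},
  ],
)

```text
validation failed for argument at $.in...
```

```bash
python3 - <<'E'
from h import *
c=cam('wrist');save(c,'w1.png');f=c['frame'];hs=cv2.cvtColor(f,cv2.COLOR_RGB2HSV)
m=cv2.inRange(hs,(0,150,80),(8,255,255))
for k in cv2.findContours(m,0,1)[0]:
    if cv2.contourArea(k)>60: M=cv2.moments(k);p=(M['m10']/M['m00'],M['m01']/M['m00']);print(p,cv2.contourArea(k),cv2.boundingRect(k),onz(c,p,.14))
o=status.get_obs();print(o['time'],o['eef_pos'],o['eef_rot'],o['joints'])
print('proj grip',proj(c,(.491,.372,.145)),'cam',-c['R'].T@c['t'])
E
```

```text
0.25 [ 0.22108881 -0.63754746  0.24011332] [[-9.44811024e-01 -3.27615658e-01 -3.30790789e-04]
 [-3.27615814e-01  9.44810777e-01  6.89127154e-04]
 [ 8.67658559e-05  7.59467226e-04 -9.99999708e-01]] [-9.48859196e-01  3.59002191e-01  1.15277154e-02 -1.41034885e-04
 -1.22407467e+00 -2.88110172e-01]
proj grip [1077.80145369  697.48394485] cam [ 0.15692074 -0.66018997  0.38398588]
```

View pics/w1.png

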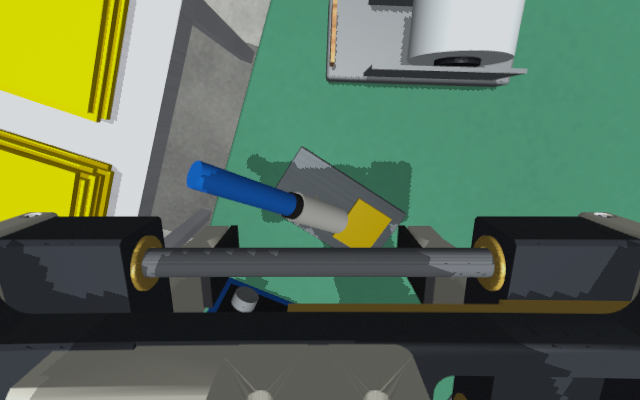

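The move was refused and the arm hasn't moved. The wrist view shows the fingers at about (215,265) and (425,265), with nothing useful in it. I'll retry with every field given in each row.

move_arm(
  increments=[
    {"ax": 0,"ay": 0,"az": 8,"tx": -0.056,"ty": 0.02,"tz": 0,"jaw": -1},
    {"ax": 0,"ay": 0,"az": 16,"tx": -0.111,"ty": 0.041,"tz": 0,"jaw": -1},
    {"ax": 0,"ay": 0,"az": 24,"tx": -0.167,"ty": 0.061,"tz": 0,"jaw": -1},
    {"ax": 0,"ay": 0,"az": 32,"tx": -0.222,"ty": 0.082,"tz": 0,"jaw": -1},
    {"ax": 0,"ay": 0,"az": 40,"tx": -0.278,"ty": 0.102,"tz": 0,"jaw": -1},
    {"ax": 0,"ay": 0,"az": 48,"tx": -0.315,"ty": 0.142,"tz": 0,"jaw": -1},
    {"ax": 0,"ay": 0,"az": 56,"tx": -0.352,"ty": 0.182,"tz": 0,"jaw": -1},
    {"ax": 0,"ay": 0,"az": 64,"tx": -0.389,"ty": 0.222,"tz": 0,"jaw": -1},
    {"ax": 0,"ay": 0,"az": 73,"tx": -0.426,"ty": 0.262,"tz": 0,"jaw": -1},
    {"ax": 0,"ay": 0,"az": 73,"tx": -0.463,"ty": 0.302,"tz": 0,"jaw": -1},
    {"ax": 0,"ay": 0,"az": 73,"tx": -0.499,"ty": 0.342,"tz": 0,"jaw": -1},
    {"ax": 0,"ay": 0,"az": 73,"tx": -0.513,"ty": 0.399,"tz": 0,"jaw": -1},
    {"ax": 0,"ay": 0,"az": 73,"tx": -0.528,"ty": 0.456,"tz": 0,"jaw": -1},
    {"ax": 0,"ay": 0,"az": 73,"tx": -0.542,"ty": 0.513,"tz": 0,"jaw": -1},
    {"ax": 0,"ay": 0,"az": 73,"tx": -0.556,"ty": 0.57,"tz": 0,"jaw": -1},
    {"ax": 0,"ay": 0,"az": 73,"tx": -0.571,"ty": 0.627,"tz": 0,"jaw": -1},
    {"ax": 0,"ay": 0,"az": 73,"tx": -0.585,"ty": 0.683,"tz": 0,"jaw": -1},
    {"ax": 0,"ay": 0,"az": 73,"tx": -0.585,"ty": 0.743,"tz": 0,"jaw": -1},
    {"ax": 0,"ay": 0,"az": 73,"tx": -0.584,"ty": 0.803,"tz": 0,"jaw": -1},
    {"ax": 0,"ay": 0,"az": 73,"tx": -0.584,"ty": 0.863,"tz": 0,"jaw": -1},
  ],
)

```text
time: 2.75
eef_pos: [0.5686, 0.2231, 0.2291]
eef_rot: [[-0.655, 0.754, -0.046], [0.751, 0.656, 0.072], [0.085, 0.013, -0.996]]
ft_force: [0.8, 0.2, 0.0]
width: 0.088
finger_force: 0.0
```

```bash
python3 - <<'E'
from h import *
c=cam('wrist');save(c,'w2.png');f=c['frame'];hs=cv2.cvtColor(f,cv2.COLOR_RGB2HSV)
m=cv2.inRange(hs,(0,150,80),(8,255,255))
for k in cv2.findContours(m,0,1)[0]:
    if cv2.contourArea(k)>60: M=cv2.moments(k);p=(M['m10']/M['m00'],M['m01']/M['m00']);print(p,cv2.contourArea(k),cv2.boundingRect(k),onz(c,p,.14))
o=status.get_obs();print(o['time'],o['eef_pos'],o['eef_rot'],o['joints'])
print('proj grip',proj(c,(.491,.372,.145)),'cam',-c['R'].T@c['t'])
E
```

```text
(368.6313253012048, 5.436947791164658) 207.5 (359, 0, 22, 14) [0.49745275 0.36118166 0.14      ]
2.8 [0.5689132 0.2240936 0.228359 ] [[-0.65505846  0.75416019 -0.0462691 ]
 [ 0.75076124  0.65656447  0.07266807]
 [ 0.08518202  0.01286479 -0.99628235]] [ 0.63947453  0.27485597 -0.10120325 -0.09268538 -1.18996085 -3.02992473]
proj grip [373.75649937 -17.80781177] cam [0.53069375 0.26315448 0.37829919]
```

View pics/w2.png

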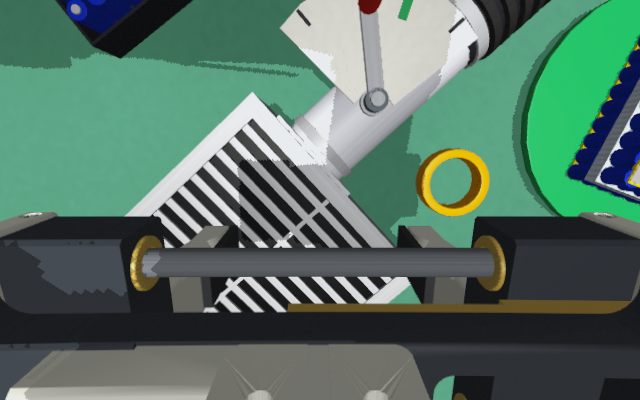

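The grip is at (369,5) at the picture's top edge, the pivot at (375,99), the green mark at (405,8) and the grille's cross bar at about (318,210). The last joint stopped at its limit (-3.03), so I'll use a yaw nearer 60°. I'll compute that correction along with the points.

```bash
cat >> h.py <<'E'
from scipy.spatial.transform import Rotation as Ro
def inc(p,yaw=None,R=None):
    "shift/turn in the tool axes from the present pose to point p with jaws' y at yaw (deg), pointing down"
    o=status.get_obs(); R0=np.array(o['eef_rot']); 
    if R is None:
        a=np.radians(yaw); y=np.array([np.cos(a),np.sin(a),0]); z=np.array([0,0,-1.]); R=np.c_[np.cross(y,z),y,z]
    v=Ro.from_matrix(R0.T@R).as_rotvec(degrees=True)
    return (R0.T@(np.array(p)-np.array(o['eef_pos']))).round(4), v.round(2)
E
python3 - <<'E'
from h import *
c=cam('wrist')
print('piv',onz(c,(375,99),.107),'mark',onz(c,(405,8),.093))
for p in((252,94),(128,216),(318,210)): print(onz(c,p,.09))
print(inc((.493,.368,.20),60))
t=cam('top')
for p in((207,142),(292,150),(281,236),(195,232)): print('box',onz(t,p,.09))
E
```

```text
piv [0.54630929 0.32605339 0.107     ] mark [0.51579199 0.40014475 0.093     ]
[0.46090354 0.26026178 0.09      ]
[0.44286123 0.09604952 0.09      ]
[0.57575698 0.21861397 0.09      ]
(array([0.156 , 0.0376, 0.0423]), array([  1.5 ,  -4.69, -18.94]))
box [0.69260024 0.23548508 0.09      ]
box [ 0.67213282 -0.00773602  0.09      ]
box [0.4295969  0.01485034 0.09      ]
box [0.43548607 0.25144012 0.09      ]
```

move_arm(
  increments=[
    {"ax": 1,"ay": -2.5,"az": -9.5,"tx": 0.06,"ty": 0.015,"tz": 0.0,"jaw": -1},
    {"ax": 1.5,"ay": -4.7,"az": -19,"tx": 0.12,"ty": 0.03,"tz": 0.01,"jaw": -1},
    {"ax": 1.5,"ay": -4.7,"az": -19,"tx": 0.161,"ty": 0.04,"tz": 0.042,"jaw": -1},
    {"ax": 1.5,"ay": -4.7,"az": -19,"tx": 0.161,"ty": 0.04,"tz": 0.042,"jaw": -1},
    {"ax": 1.5,"ay": -4.7,"az": -19,"tx": 0.161,"ty": 0.04,"tz": 0.042,"jaw": -1},
  ],
)

```text
time: 3.52
eef_pos: [0.4963, 0.3692, 0.2018]
eef_rot: [[-0.871, 0.492, -0.007], [0.492, 0.871, 0.006], [0.009, 0.002, -1.0]]
ft_force: [-0.6, -0.4, -0.3]
width: 0.0874
finger_force: 0.0
```

```bash
python3 - <<'E'
from h import *
c=cam('wrist');f=c['frame'];hs=cv2.cvtColor(f,cv2.COLOR_RGB2HSV)
m=cv2.inRange(hs,(0,150,80),(8,255,255))
for k in cv2.findContours(m,0,1)[0]:
    if cv2.contourArea(k)>60: M=cv2.moments(k);p=(M['m10']/M['m00'],M['m01']/M['m00']);print(p,cv2.contourArea(k),cv2.boundingRect(k),onz(c,p,.14))
print(inc((.491,.373,.130),60),status.get_obs()['joints'],status.get_obs()['time'])
E
```

```text
(322.46099865047233, 201.2693657219973) 617.5 (311, 185, 24, 33) [0.48880692 0.37688592 0.14      ]
(array([0.0062, 0.0005, 0.0723]), array([ 0.15, -0.49,  0.5 ])) [ 0.94874496  0.29434029 -0.16757686 -0.00986805 -1.10721262 -3.02995973] 3.575
```

move_arm(
  increments=[
    {"ax": 0,"ay": -0.5,"az": -3,"tx": 0.008,"ty": 0.001,"tz": 0.02,"jaw": -1},
    {"ax": 0,"ay": -0.5,"az": -6,"tx": 0.008,"ty": 0.001,"tz": 0.05,"jaw": -1},
    {"ax": 0,"ay": -0.5,"az": -6,"tx": 0.008,"ty": 0.001,"tz": 0.072,"jaw": -1},
    {"ax": 0,"ay": -0.5,"az": -6,"tx": 0.008,"ty": 0.001,"tz": 0.072,"jaw": 1},
    {"ax": 0,"ay": -0.5,"az": -6,"tx": 0.008,"ty": 0.001,"tz": 0.072,"jaw": 1},
    {"ax": 0,"ay": -0.5,"az": -6,"tx": 0.008,"ty": 0.001,"tz": 0.072,"jaw": 1},
    {"ax": 0,"ay": -0.5,"az": -6,"tx": 0.008,"ty": 0.001,"tz": 0.072,"jaw": 1},
    {"ax": 0,"ay": -0.5,"az": -6,"tx": 0.008,"ty": 0.001,"tz": 0.072,"jaw": 1},
    {"ax": 0,"ay": -0.5,"az": -6,"tx": 0.008,"ty": 0.001,"tz": 0.072,"jaw": 1},
  ],
)

```text
time: 4.7
eef_pos: [0.4889, 0.3751, 0.1297]
eef_rot: [[-0.918, 0.397, 0.001], [0.397, 0.918, 0.002], [0.0, 0.003, -1.0]]
ft_force: [-0.3, 0.1, 0.0]
width: 0.0334
finger_force: 0.0
```

```bash
python3 - <<'E'
from h import *
o=status.get_obs();print(o['time'],o['eef_pos'],o['ft_force'],o['width'],o['finger_force'],o['joints'][5])
piv=np.array([.547,.325])
yaw=np.degrees(np.arctan2(o['eef_rot'][1][1],o['eef_rot'][0][1])); print('yaw',yaw)
p=np.array(o['eef_pos'][:2]);d=p-piv;print('lever',np.hypot(*d),np.degrees(np.arctan2(d[1],-d[0])))
for a in (47,54,61,67.4):
    a_=np.radians(a); print(a,inc((piv[0]-.075*np.cos(a_),piv[1]+.075*np.sin(a_),.13),yaw))
E
```

```text
4.7 [0.48890884 0.37513933 0.12968393] [-0.27810557  0.11585162  0.04761479] 0.03338601031450883 0.0 -2.9496026700448685
yaw 66.57824605329165
lever 0.07673679732727402 40.7979561257869
47 (array([-0.0045,  0.0071, -0.0003]), array([ 0.15, -0.01,  0.  ]))
54 (array([-0.0087,  0.0152, -0.0003]), array([ 0.15, -0.01,  0.  ]))
61 (array([-0.0138,  0.0228, -0.0003]), array([ 0.15, -0.01,  0.  ]))
67.4 (array([-0.0193,  0.0292, -0.0002]), array([ 0.15, -0.01,  0.  ]))
```

move_arm(
  increments=[
    {"ax": 0,"ay": 0,"az": 0,"tx": 0,"ty": 0,"tz": 0,"jaw": 1},
    {"ax": 0,"ay": 0,"az": 0,"tx": 0,"ty": 0,"tz": 0,"jaw": 1},
    {"ax": 0,"ay": 0,"az": 0,"tx": 0,"ty": 0,"tz": 0,"jaw": 1},
    {"ax": 0,"ay": 0,"az": 0,"tx": 0,"ty": 0,"tz": 0,"jaw": 1},
    {"ax": 0,"ay": 0,"az": 0,"tx": -0.002,"ty": 0.0035,"tz": 0,"jaw": 1},
    {"ax": 0,"ay": 0,"az": 0,"tx": -0.0045,"ty": 0.007,"tz": 0,"jaw": 1},
    {"ax": 0,"ay": 0,"az": 0,"tx": -0.0065,"ty": 0.011,"tz": 0,"jaw": 1},
    {"ax": 0,"ay": 0,"az": 0,"tx": -0.0087,"ty": 0.015,"tz": 0,"jaw": 1},
    {"ax": 0,"ay": 0,"az": 0,"tx": -0.011,"ty": 0.019,"tz": 0,"jaw": 1},
    {"ax": 0,"ay": 0,"az": 0,"tx": -0.0138,"ty": 0.023,"tz": 0,"jaw": 1},
    {"ax": 0,"ay": 0,"az": 0,"tx": -0.0165,"ty": 0.026,"tz": 0,"jaw": 1},
    {"ax": 0,"ay": 0,"az": 0,"tx": -0.0193,"ty": 0.029,"tz": 0,"jaw": 1},
    {"ax": 0,"ay": 0,"az": 0,"tx": -0.0193,"ty": 0.029,"tz": 0,"jaw": 1},
    {"ax": 0,"ay": 0,"az": 0,"tx": -0.0193,"ty": 0.029,"tz": 0,"jaw": 1},
  ],
)

```text
time: 6.45
eef_pos: [0.5173, 0.3935, 0.1295]
eef_rot: [[-0.917, 0.398, -0.001], [0.398, 0.917, 0.001], [0.001, 0.001, -1.0]]
ft_force: [-4.4, 0.9, 2.7]
width: 0.0172
finger_force: 30.0
```

```bash
python3 - <<'E'
from h import *
o=status.get_obs();print(o['time'],o['eef_pos'],o['ft_force'],o['width'],o['finger_force'])
c=cam('wrist');save(c,'w3.png')
E
```

```text
6.45 [0.51729806 0.39350811 0.12954506] [-4.43391817  0.89292295  2.69840524] 0.01718349850636809 29.999981224536896
```

View pics/w3.png

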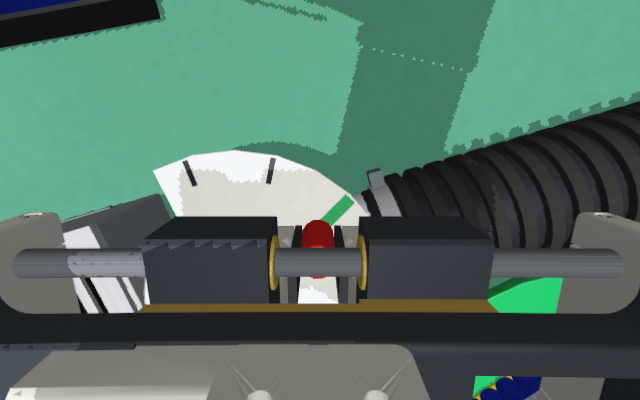

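The grip at about (317,235) is held, and the green mark at (338,210) lies right along the lever. I'll release, rise and check the angle.

move_arm(
  increments=[
    {"ax": 0,"ay": 0,"az": 0,"tx": 0,"ty": 0,"tz": 0,"jaw": -0.6},
    {"ax": 0,"ay": 0,"az": 0,"tx": 0,"ty": 0,"tz": 0,"jaw": -0.6},
    {"ax": 0,"ay": 0,"az": 0,"tx": 0,"ty": 0,"tz": 0,"jaw": -0.6},
    {"ax": 0,"ay": 0,"az": 0,"tx": 0,"ty": 0,"tz": 0,"jaw": -0.6},
    {"ax": 0,"ay": 0,"az": 0,"tx": 0,"ty": 0,"tz": -0.05,"jaw": -0.6},
    {"ax": 0,"ay": 0,"az": 0,"tx": 0,"ty": 0,"tz": -0.1,"jaw": -0.6},
    {"ax": 0,"ay": 0,"az": 0,"tx": -0.06,"ty": 0,"tz": -0.12,"jaw": -0.6},
    {"ax": 0,"ay": 0,"az": 0,"tx": -0.06,"ty": 0,"tz": -0.12,"jaw": -0.6},
  ],
)

```text
time: 7.5
eef_pos: [0.5762, 0.3689, 0.2516]
eef_rot: [[-0.917, 0.4, 0.004], [0.4, 0.917, 0.004], [-0.002, 0.005, -1.0]]
ft_force: [-0.4, 0.2, -0.8]
width: 0.0699
finger_force: 0.0
```

```bash
python3 - <<'E'
from h import *
o=status.get_obs();print(o['time'],o['eef_pos'],o['eef_rot'],o['joints'])
c=cam('wrist');save(c,'w4.png')
f=c['frame'];hs=cv2.cvtColor(f,cv2.COLOR_RGB2HSV)
for n,lo,hi,z in(('red',(0,150,80),(8,255,255),.14),('green',(55,130,60),(75,255,255),.093)):
  for k in cv2.findContours(cv2.inRange(hs,lo,hi),0,1)[0]:
    if cv2.contourArea(k)>60: M=cv2.moments(k);p=(M['m10']/M['m00'],M['m01']/M['m00']);print(n,p,cv2.contourArea(k),cv2.boundingRect(k),onz(c,p,z))
E
```

```text
7.5 [0.57619442 0.36885809 0.25159123] [[-0.91655698  0.3998869   0.00370963]
 [ 0.39990055  0.91654855  0.00427947]
 [-0.00168876  0.00540586 -0.99998396]] [ 8.53577034e-01  3.64393785e-01  4.56747068e-02 -1.80863391e-05
 -1.24641375e+00 -2.83577204e+00]
red (315.54640718562877, 117.40069860279439) 334.0 (305, 107, 22, 22) [0.51497865 0.39388668 0.14      ]
green (393.03614457831327, 293.02945113788485) 124.5 (388, 278, 13, 26) [0.72360079 0.39653615 0.093     ]
green (490.88918934635956, 200.42815189578968) 5732.0 (405, 171, 186, 77) [0.66290723 0.52490698 0.093     ]
green (330.59735973597355, 104.8019801980198) 101.0 (324, 97, 15, 17) [0.51041442 0.41138865 0.093     ]
```

View pics/w4.png

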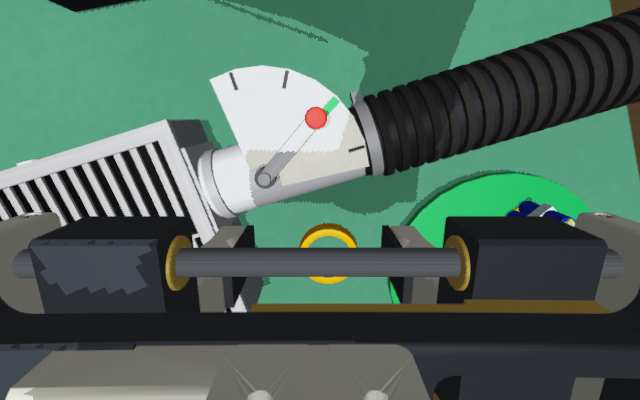

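The red grip is at (316,117), the pivot at (264,177) and the green mark's outer end at (337,98). The 30° mark is at (286,79) and the 90° mark at (357,149). Now the lever angle and the pile approach.

```bash
python3 - <<'E'
from h import *
c=cam('wrist'); pv=onz(c,(264,177),.107); print(pv)
an=lambda p:np.degrees(np.arctan2(p[1]-pv[1],-(p[0]-pv[0])))
for n,p,z in(('grip',(315.5,117.4),.143),('green',(337,98),.093),('g2',(332,104),.093),('30',(286,79),.093),('0',(233,81),.093),('90',(357,149),.093)):
    q=onz(c,p,z);print(n,q,an(q),np.hypot(*(q-pv)[:2]))
R=np.array([[np.cos(-.168),-np.sin(-.168)],[np.sin(-.168),np.cos(-.168)]])
g=np.array([.529,-.252])+R@np.array([-.066,.060]); print('grasp',g)
for p in((.57,.15,.26),(g[0]+.0,g[1],.20)): print(inc(p,80.4))
E
```

```text
[0.54395813 0.3265345  0.107     ]
grip [0.51304979 0.39389706 0.143     ] 65.35266036411724 0.07411503659899235
green [0.50521626 0.41915663 0.093     ] 67.30147806714848 0.10039816470403014
g2 [0.50829163 0.4127697  0.093     ] 67.53023150722174 0.09331992677492883
30 [0.47101165 0.38241185 0.093     ] 37.452286284532434 0.09188833523234874
0 [0.45315642 0.33683562 0.093     ] 6.472319960772457 0.09138414782553946
90 [0.55690245 0.41880524 0.093     ] 97.98569909077818 0.0931742695737159
grasp [ 0.47396185 -0.18180881]
(array([-0.0843, -0.2024, -0.0113]), array([  0.13,  -0.02, -13.92]))
(array([-0.1287, -0.5451,  0.0479]), array([  0.13,  -0.02, -13.92]))
```

The lever is at about 58° against the 60° mark, which is within tolerance. On to the pile, stopping beyond it so the wrist camera sees the near corner.

move_arm(
  increments=[
    {"ax": 0,"ay": 0,"az": -5,"tx": -0.025,"ty": -0.051,"tz": -0.01,"jaw": 0.2},
    {"ax": 0,"ay": 0,"az": -10,"tx": -0.05,"ty": -0.102,"tz": -0.01,"jaw": 0.2},
    {"ax": 0,"ay": 0,"az": -14,"tx": -0.075,"ty": -0.153,"tz": -0.01,"jaw": 0.2},
    {"ax": 0,"ay": 0,"az": -14,"tx": -0.1,"ty": -0.204,"tz": -0.01,"jaw": 0.2},
    {"ax": 0,"ay": 0,"az": -14,"tx": -0.126,"ty": -0.255,"tz": -0.01,"jaw": 0.2},
    {"ax": 0,"ay": 0,"az": -14,"tx": -0.151,"ty": -0.307,"tz": -0.01,"jaw": 0.2},
    {"ax": 0,"ay": 0,"az": -14,"tx": -0.176,"ty": -0.358,"tz": -0.01,"jaw": 0.2},
    {"ax": 0,"ay": 0,"az": -14,"tx": -0.202,"ty": -0.409,"tz": -0.01,"jaw": 0.2},
    {"ax": 0,"ay": 0,"az": -14,"tx": -0.227,"ty": -0.46,"tz": -0.01,"jaw": 0.2},
    {"ax": 0,"ay": 0,"az": -14,"tx": -0.252,"ty": -0.511,"tz": -0.01,"jaw": 0.2},
    {"ax": 0,"ay": 0,"az": -14,"tx": -0.252,"ty": -0.511,"tz": -0.01,"jaw": 0.2},
  ],
)

```text
time: 8.98
eef_pos: [0.6002, -0.2019, 0.2569]
eef_rot: [[-0.986, 0.167, -0.002], [0.167, 0.986, 0.002], [0.002, 0.002, -1.0]]
ft_force: [-0.5, 1.3, 0.5]
width: 0.0346
finger_force: 0.0
```

```bash
python3 - <<'E'
from h import *
o=status.get_obs();print(o['time'],o['eef_pos'],o['width'],o['joints'])
c=cam('wrist');save(c,'w5.png')
R=np.array([[np.cos(-.168),-np.sin(-.168)],[np.sin(-.168),np.cos(-.168)]])
for q in((-.095,.065),(-.095,-.065),(-.066,.06)): print(proj(c,[*(np.array([.529,-.252])+R@np.array(q)),.088]))
E
```

```text
8.975 [ 0.60017372 -0.20192267  0.25694055] 0.0345588688070444 [-0.01815267  0.28232956 -0.05898353 -0.0023431  -1.23104757 -1.72002948]
[321.74877002  14.7151583 ]
[178.56047894  14.00008026]
[316.31972055  49.62551191]
```

View pics/w5.png

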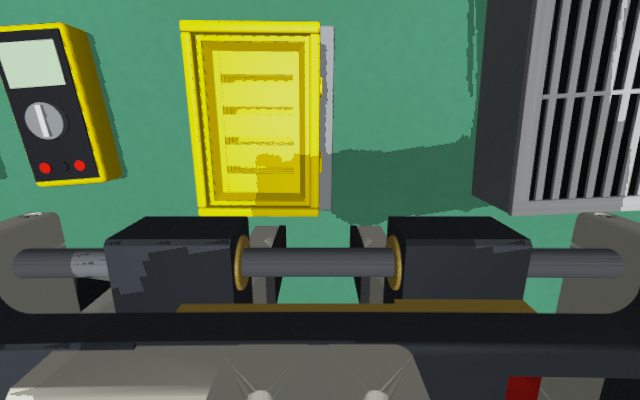

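The whole top cover is visible, with corners at about (181,21), (320,22), (319,215) and (198,215). Tabs on its right side are at (321,87) and (320,160).

```bash
python3 - <<'E'
from h import *
c=cam('wrist'); f=c['frame']; hs=cv2.cvtColor(f,cv2.COLOR_RGB2HSV); m=cv2.inRange(hs,(22,150,60),(35,255,255)); m[:,:150]=0;m[:,340:]=0;m[220:]=0
# edges by row/col profiles
for y in(40,60,110,135,180): x=np.flatnonzero(m[y]); a=onz(c,(x[-1]+.5,y),.088);b=onz(c,(x[0]-.5,y),.088);print('row',y,x[0],x[-1],a,b,np.hypot(*(a-b)[:2]))
for x in(215,250,285,305): y=np.flatnonzero(m[:,x]); a=onz(c,(x,y[0]-.5),.088);b=onz(c,(x,y[-1]+.5),.088);print('col',x,y[0],y[-1],a,b,np.hypot(*(a-b)[:2]))
q=[onz(c,p,.088) for p in((181,21),(320,22),(319,214),(199,214))]
print(np.array(q).round(4),[np.linalg.norm(q[i]-q[i-1]).round(4) for i in range(4)],np.mean(q,0))
E
```

```text
row 40 179 317 [ 0.46624678 -0.17777449  0.088     ] [ 0.44535273 -0.30490636  0.088     ] 0.1288373957644422
row 60 181 317 [ 0.48312741 -0.18062915  0.088     ] [ 0.4621203  -0.30795585  0.088     ] 0.1290479969175067
row 110 187 317 [ 0.52788645 -0.18819829  0.088     ] [ 0.50675557 -0.31499478  0.088     ] 0.12854518824854053
row 135 189 317 [ 0.55171514 -0.1922279   0.088     ] [ 0.53036857 -0.31967642  0.088     ] 0.12922384856264574
row 180 194 317 [ 0.59721905 -0.19992292  0.088     ] [ 0.57571781 -0.32710604  0.088     ] 0.1289877848092969
col 215 20 216 [ 0.43427381 -0.26733539  0.088     ] [ 0.61827641 -0.31513406  0.088     ] 0.19010961801130322
col 250 21 216 [ 0.44018988 -0.23603826  0.088     ] [ 0.62457906 -0.27818932  0.088     ] 0.189145656438449
col 285 21 216 [ 0.44540529 -0.20445009  0.088     ] [ 0.63089189 -0.24110929  0.088     ] 0.1890745245938805
col 305 22 216 [ 0.44922532 -0.18652395  0.088     ] [ 0.63449986 -0.21988273  0.088     ] 0.18825371955656806
[[ 0.4306 -0.2981  0.088 ]
 [ 0.4519 -0.173   0.088 ]
 [ 0.6342 -0.2045  0.088 ]
 [ 0.6127 -0.3312  0.088 ]] [np.float64(0.1851), np.float64(0.1269), np.float64(0.185), np.float64(0.1285)] [ 0.53234542 -0.25173677  0.088     ]
```

```bash
python3 - <<'E'
from h import *
print(inc((.476,-.1835,.15),80.4),inc((.476,-.1835,.091),80.4))
E
```

```text
(array([ 0.1253, -0.0053,  0.1075]), array([ 0.14, -0.07,  0.12])) (array([ 0.1252, -0.0055,  0.1665]), array([ 0.14, -0.07,  0.12]))
```

move_arm(
  increments=[
    {"ax": 0,"ay": 0,"az": 0,"tx": 0.05,"ty": -0.002,"tz": 0.02,"jaw": 0.2},
    {"ax": 0,"ay": 0,"az": 0,"tx": 0.1,"ty": -0.005,"tz": 0.05,"jaw": 0.2},
    {"ax": 0,"ay": 0,"az": 0,"tx": 0.125,"ty": -0.0055,"tz": 0.1,"jaw": 0.2},
    {"ax": 0,"ay": 0,"az": 0,"tx": 0.125,"ty": -0.0055,"tz": 0.13,"jaw": 0.2},
    {"ax": 0,"ay": 0,"az": 0,"tx": 0.125,"ty": -0.0055,"tz": 0.15,"jaw": 0.2},
    {"ax": 0,"ay": 0,"az": 0,"tx": 0.125,"ty": -0.0055,"tz": 0.1665,"jaw": 0.2},
    {"ax": 0,"ay": 0,"az": 0,"tx": 0.125,"ty": -0.0055,"tz": 0.1665,"jaw": 0.2},
  ],
)

```text
time: 9.95
eef_pos: [0.4762, -0.1824, 0.0908]
eef_rot: [[-0.987, 0.162, -0.002], [0.162, 0.987, 0.003], [0.002, 0.002, -1.0]]
ft_force: [-0.6, -0.8, -0.1]
width: 0.035
finger_force: 0.0
```

```bash
python3 - <<'E'
from h import *
o=status.get_obs();print(o['time'],o['eef_pos'],o['ft_force'],o['width'])
c=cam('wrist'); s=cam('side'); im=np.vstack([c['frame'][:330,100:540],cv2.resize(s['frame'][140:230,290:410],(440,330))])[:,:,::-1]
im=np.hstack([im[:330],im[330:]]);cv2.imwrite('pics/g.png',cv2.resize(im,(800,300)))
E
```

```text
9.95 [ 0.47622801 -0.18238939  0.09080837] [-0.6443283  -0.80404817 -0.06844562] 0.03501923488931595
```

View pics/g.png

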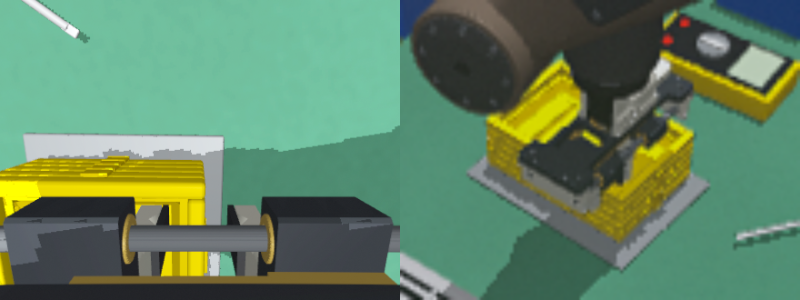

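In the left half the fingers straddle the long-side rim, with pad faces at about x=165 and 232 and the rim from 180 to 205. No contact yet, so I'll close on it.

move_arm(
  increments=[
    {"ax": 0,"ay": 0,"az": 0,"tx": 0,"ty": -0.001,"tz": 0,"jaw": 1},
    {"ax": 0,"ay": 0,"az": 0,"tx": 0,"ty": -0.001,"tz": 0,"jaw": 1},
    {"ax": 0,"ay": 0,"az": 0,"tx": 0,"ty": -0.001,"tz": 0,"jaw": 1},
    {"ax": 0,"ay": 0,"az": 0,"tx": 0,"ty": -0.001,"tz": 0,"jaw": 1},
    {"ax": 0,"ay": 0,"az": 0,"tx": 0,"ty": -0.001,"tz": 0,"jaw": 1},
    {"ax": 0,"ay": 0,"az": 0,"tx": 0,"ty": -0.001,"tz": 0,"jaw": 1},
  ],
)

```text
time: 10.8
eef_pos: [0.4771, -0.1846, 0.0921]
eef_rot: [[-0.986, 0.164, 0.001], [0.164, 0.986, 0.003], [-0.001, 0.003, -1.0]]
ft_force: [-0.8, 4.8, 5.7]
width: 0.0096
finger_force: 30.0
```

```bash
cat > peel.py <<'E'
from h import *
o=status.get_obs(); p=np.array(o['eef_pos']); R0=np.array(o['eef_rot']);print(o['time'],p,o['ft_force'],o['width'],o['finger_force'])
C=np.array([.532,-.2535]); a=-.168; Rz=np.array([[np.cos(a),-np.sin(a)],[np.sin(a),np.cos(a)]])
near=C+Rz@[-.095,.065]; far=C+Rz@[.095,-.065]; piv=np.array([*far,.074])
d=np.array([*(near-far),0]); L=np.linalg.norm(d); d/=L; ax=np.cross(d,[0,0,1])
for th in(1,2,3,4.5,6,7.2,8,10,13):
    Q=Ro.from_rotvec(ax*np.radians(th)).as_matrix(); p1=piv+Q@(p-piv)
    print(th,'corner rise',round(L*np.sin(np.radians(th))*1e3,1),(R0.T@(p1-p)).round(4),Ro.from_matrix(R0.T@Q@R0).as_rotvec(degrees=True).round(2))
E
python3 peel.py
```

```text
10.8 [ 0.47709502 -0.1846352   0.09207881] [-0.77536773  4.76640269  5.74974222] 0.00958762052307843 29.990091025829315
1 corner rise 4.0 [-0.0003 -0.0002 -0.0035] [-0.57  0.82  0.  ]
2 corner rise 8.0 [-0.0006 -0.0004 -0.0071] [-1.13  1.65  0.01]
3 corner rise 12.0 [-0.001  -0.0007 -0.0106] [-1.7   2.47  0.01]
4.5 corner rise 18.1 [-0.0017 -0.0011 -0.0158] [-2.55  3.71  0.01]
6 corner rise 24.1 [-0.0025 -0.0016 -0.0211] [-3.4   4.94  0.02]
7.2 corner rise 28.9 [-0.0032 -0.0021 -0.0252] [-4.09  5.93  0.02]
8 corner rise 32.0 [-0.0037 -0.0025 -0.028 ] [-4.54  6.59  0.02]
10 corner rise 40.0 [-0.0051 -0.0034 -0.0349] [-5.67  8.23  0.03]
13 corner rise 51.8 [-0.0077 -0.0051 -0.0451] [-7.38 10.7   0.03]
```

The grip holds the rim (9.6 mm, 30 N). I'll peel by rotating about the far corner to about 7.5°.

move_arm(
  increments=[
    {"ax": -0.57,"ay": 0.82,"az": 0,"tx": -0.0003,"ty": -0.0002,"tz": -0.0035,"jaw": 1},
    {"ax": -1.13,"ay": 1.65,"az": 0,"tx": -0.0006,"ty": -0.0004,"tz": -0.0071,"jaw": 1},
    {"ax": -1.7,"ay": 2.47,"az": 0,"tx": -0.001,"ty": -0.0007,"tz": -0.0106,"jaw": 1},
    {"ax": -2.27,"ay": 3.3,"az": 0,"tx": -0.0014,"ty": -0.001,"tz": -0.0141,"jaw": 1},
    {"ax": -2.84,"ay": 4.1,"az": 0,"tx": -0.002,"ty": -0.0013,"tz": -0.0176,"jaw": 1},
    {"ax": -3.4,"ay": 4.94,"az": 0,"tx": -0.0025,"ty": -0.0016,"tz": -0.0211,"jaw": 1},
    {"ax": -4.09,"ay": 5.93,"az": 0,"tx": -0.0032,"ty": -0.0021,"tz": -0.0252,"jaw": 1},
    {"ax": -4.54,"ay": 6.59,"az": 0,"tx": -0.0037,"ty": -0.0025,"tz": -0.028,"jaw": 1},
    {"ax": -4.54,"ay": 6.59,"az": 0,"tx": -0.0037,"ty": -0.0025,"tz": -0.028,"jaw": 1},
    {"ax": -4.54,"ay": 6.59,"az": 0,"tx": -0.0037,"ty": -0.0025,"tz": -0.028,"jaw": 1},
    {"ax": -4.54,"ay": 6.59,"az": 0,"tx": -0.0037,"ty": -0.0025,"tz": -0.028,"jaw": 1},
  ],
)

```text
time: 12.18
eef_pos: [0.4805, -0.1881, 0.1199]
eef_rot: [[-0.981, 0.167, -0.099], [0.158, 0.983, 0.098], [0.113, 0.081, -0.99]]
ft_force: [3.7, -2.8, -2.6]
width: 0.0094
finger_force: 30.0
```

```bash
python3 - <<'E'
from h import *
o=status.get_obs();print(o['time'],o['eef_pos'],o['ft_force'],o['ft_torque'],o['width'],o['finger_force'])
t=cam('top'); s=cam('side'); A=cv2.resize(t['frame'][145:265,320:440],(400,400),interpolation=2);B=cv2.resize(s['frame'][130:230,300:400],(400,400),interpolation=2)
cv2.imwrite('pics/p1.png',np.hstack([A,B])[:,:,::-1])
E
```

```text
12.175 [ 0.48045241 -0.18808082  0.11985445] [ 3.65162441 -2.83998729 -2.60504469] [-1.81963529 -1.51792913 -0.08414146] 0.009395378922986563 29.983703792095184
```

View pics/p1.png

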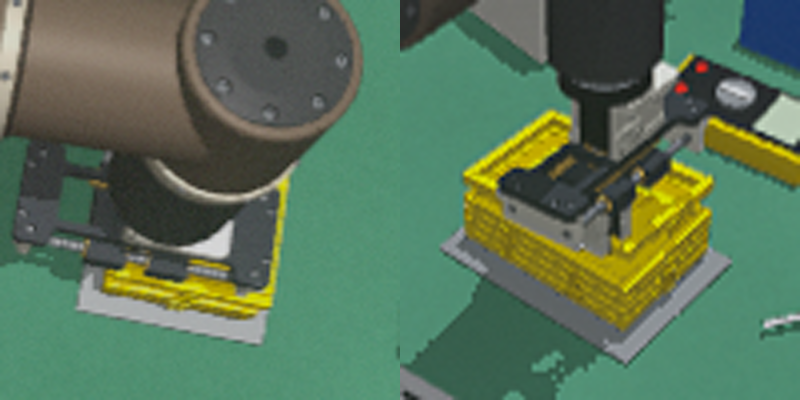

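The right half shows the near corner of the top cover lifted by a good rim height at about (620,240). The four covers below still sit square in the pan and the far corner is down. I'll continue the rotation to free the last tabs, then lift.

```bash
sed -i 's/for th in(.*):/for th in(1.5,3,4.5,6):/' peel.py; cat >> peel.py <<'E'
# then straight up by h, and levelled about the near corner
for h in(.02,.05,.1): print('up',h,(R0.T@(p1+[0,0,h]-p)).round(4))
print('level @ +.1', inc(p1+[0,0,.1],80.4))
E
python3 peel.py
```

```text
12.275 [ 0.48035496 -0.18799531  0.1198544 ] [ 3.12759407 -4.69700314 -0.84024701] 0.009334616937507562 29.984620213508606
1.5 corner rise 6.0 [-0.0004 -0.0003 -0.0053] [-0.85  1.23  0.  ]
3 corner rise 12.0 [-0.001  -0.0007 -0.0106] [-1.7   2.47  0.01]
4.5 corner rise 18.1 [-0.0017 -0.0011 -0.0158] [-2.56  3.7   0.01]
6 corner rise 24.1 [-0.0025 -0.0016 -0.021 ] [-3.41  4.94  0.01]
up 0.02 [-0.0002 -0.     -0.0408]
up 0.05 [ 0.0032  0.0024 -0.0706]
up 0.1 [ 0.0089  0.0065 -0.1201]
level @ +.1 (array([ 0.0089,  0.0065, -0.1201]), array([ 4.66, -6.54,  0.19]))
```

move_arm(
  increments=[
    {"ax": -0.85,"ay": 1.23,"az": 0,"tx": -0.0004,"ty": -0.0003,"tz": -0.0053,"jaw": 1},
    {"ax": -1.7,"ay": 2.47,"az": 0,"tx": -0.001,"ty": -0.0007,"tz": -0.0106,"jaw": 1},
    {"ax": -2.56,"ay": 3.7,"az": 0,"tx": -0.0017,"ty": -0.0011,"tz": -0.0158,"jaw": 1},
    {"ax": -3.41,"ay": 4.94,"az": 0,"tx": -0.0025,"ty": -0.0016,"tz": -0.021,"jaw": 1},
    {"ax": -3.41,"ay": 4.94,"az": 0,"tx": -0.0025,"ty": -0.0016,"tz": -0.021,"jaw": 1},
    {"ax": -3.41,"ay": 4.94,"az": 0,"tx": -0.002,"ty": -0.001,"tz": -0.026,"jaw": 1},
    {"ax": -3.41,"ay": 4.94,"az": 0,"tx": -0.0014,"ty": -0.0008,"tz": -0.031,"jaw": 1},
    {"ax": -3.41,"ay": 4.94,"az": 0,"tx": -0.0008,"ty": -0.0004,"tz": -0.036,"jaw": 1},
    {"ax": -3.41,"ay": 4.94,"az": 0,"tx": -0.0002,"ty": 0,"tz": -0.041,"jaw": 1},
    {"ax": -3.41,"ay": 4.94,"az": 0,"tx": 0.0015,"ty": 0.0012,"tz": -0.055,"jaw": 1},
    {"ax": -3.41,"ay": 4.94,"az": 0,"tx": 0.0032,"ty": 0.0024,"tz": -0.07,"jaw": 1},
    {"ax": -2,"ay": 3,"az": 0,"tx": 0.005,"ty": 0.004,"tz": -0.09,"jaw": 1},
    {"ax": 0,"ay": 0,"az": 0,"tx": 0.007,"ty": 0.005,"tz": -0.105,"jaw": 1},
    {"ax": 2.3,"ay": -3.2,"az": 0,"tx": 0.0089,"ty": 0.0065,"tz": -0.12,"jaw": 1},
    {"ax": 4.6,"ay": -6.5,"az": 0,"tx": 0.0089,"ty": 0.0065,"tz": -0.13,"jaw": 1},
    {"ax": 4.6,"ay": -6.5,"az": 0,"tx": 0.0089,"ty": 0.0065,"tz": -0.13,"jaw": 1},
  ],
)

```text
time: 14.28
eef_pos: [0.4852, -0.1926, 0.2522]
eef_rot: [[-0.987, 0.163, 0.002], [0.163, 0.987, 0.001], [-0.002, 0.002, -1.0]]
ft_force: [-0.2, 0.0, -1.3]
width: 0.0097
finger_force: 30.0
```

```bash
python3 - <<'E'
from h import *
o=status.get_obs();print(o['time'],o['eef_pos'],o['ft_force'],o['ft_torque'],o['width'],o['finger_force'],o['joints'])
p=np.array(o['eef_pos'])
t=cam('top'); s=cam('side'); w=cam('wrist')
for n,c in(('top',t),('side',s),('wrist',w)):
    save(c,'l_'+n+'.png'); hs=cv2.cvtColor(c['frame'],cv2.COLOR_RGB2HSV); m=cv2.inRange(hs,(22,150,60),(35,255,255))
    print(n,[(cv2.boundingRect(k),int(cv2.contourArea(k))) for k in cv2.findContours(m,0,1)[0] if cv2.contourArea(k)>100])
    # predicted (cover still rigid & level) rim corners, and the second cover's
    R=np.array([[.986,.167],[-.167,.986]]); zt=p[2]-.004; C=p[:2]-R@[-.066,.060]
    print(' cover pred',[proj(c,[*(C+R@[x,y]),zt]).round(0).tolist() for x,y in((-.095,-.065),(.095,-.065),(.095,.065),(-.095,.065))])
    print(' second pred',[proj(c,[*(np.array([.532,-.2535])+R@[x,y]),.074]).round(0).tolist() for x,y in((-.095,-.065),(.095,-.065),(.095,.065),(-.095,.065))])
Cg=np.array([.562,.127]); R=np.array([[.986,.167],[-.167,.986]]); g=Cg+R@[-.066,.060]
print('goal tcp',g,inc((*g,.226),80.4))
E
```

```text
14.275 [ 0.48517727 -0.19259601  0.25218316] [-0.18672809  0.00208863 -1.32714392] [ 0.08524794  0.05708591 -0.00086917] 0.009686278790499164 29.995010197162628 [-2.53080705e-03  9.68273799e-02 -3.04570606e-01 -1.29144052e-03
 -1.16706793e+00 -1.73105526e+00]
top [((593, 294, 47, 83), 3481), ((475, 286, 21, 25), 327), ((351, 217, 49, 24), 695), ((580, 194, 60, 79), 4348), ((442, 194, 33, 63), 292), ((408, 183, 13, 46), 142), ((168, 139, 25, 25), 473), ((81, 82, 63, 50), 1349), ((366, 65, 44, 40), 1584)]
 cover pred [[414.0, 229.0], [425.0, 153.0], [372.0, 143.0], [359.0, 219.0]]
 second pred [[397.0, 239.0], [407.0, 173.0], [362.0, 165.0], [350.0, 231.0]]
side [((89, 284, 68, 66), 1645), ((432, 161, 19, 13), 113), ((316, 161, 62, 51), 1775), ((354, 139, 56, 37), 520), ((251, 133, 39, 37), 724), ((314, 122, 31, 26), 353), ((402, 98, 68, 36), 1167)]
 cover pred [[382.0, 143.0], [337.0, 122.0], [313.0, 140.0], [358.0, 163.0]]
 second pred [[378.0, 183.0], [337.0, 161.0], [315.0, 179.0], [356.0, 203.0]]
wrist [((86, 277, 395, 37), 5476), ((345, 236, 6, 54), 137), ((18, 131, 313, 118), 17698)]
 cover pred [[63.0, 196.0], [120.0, 486.0], [325.0, 484.0], [329.0, 196.0]]
 second pred [[205.0, 144.0], [219.0, 306.0], [328.0, 306.0], [330.0, 145.0]]
goal tcp [0.506944 0.197182] (array([0.0426, 0.3883, 0.025 ]), array([ 0.12, -0.12,  0.17]))
```

The wrist force reads 1.33 N, one cover's weight, and the second cover is still at its predicted place in the side view. I'll carry the cover over the box and check the level there, clear of other yellow things.

move_arm(
  increments=[
    {"ax": 0,"ay": 0,"az": 0,"tx": 0.003,"ty": 0.02,"tz": -0.01,"jaw": 1},
    {"ax": 0,"ay": 0,"az": 0,"tx": 0.006,"ty": 0.05,"tz": -0.01,"jaw": 1},
    {"ax": 0,"ay": 0,"az": 0,"tx": 0.01,"ty": 0.09,"tz": -0.01,"jaw": 1},
    {"ax": 0,"ay": 0,"az": 0,"tx": 0.014,"ty": 0.13,"tz": -0.01,"jaw": 1},
    {"ax": 0,"ay": 0,"az": 0,"tx": 0.018,"ty": 0.17,"tz": -0.01,"jaw": 1},
    {"ax": 0,"ay": 0,"az": 0,"tx": 0.022,"ty": 0.21,"tz": -0.01,"jaw": 1},
    {"ax": 0,"ay": 0,"az": 0,"tx": 0.027,"ty": 0.25,"tz": -0.01,"jaw": 1},
    {"ax": 0,"ay": 0,"az": 0,"tx": 0.032,"ty": 0.29,"tz": 0,"jaw": 1},
    {"ax": 0,"ay": 0,"az": 0,"tx": 0.036,"ty": 0.33,"tz": 0.01,"jaw": 1},
    {"ax": 0,"ay": 0,"az": 0,"tx": 0.04,"ty": 0.36,"tz": 0.02,"jaw": 1},
    {"ax": 0,"ay": 0,"az": 0,"tx": 0.042,"ty": 0.38,"tz": 0.03,"jaw": 1},
    {"ax": 0,"ay": 0,"az": 0,"tx": 0.0426,"ty": 0.388,"tz": 0.035,"jaw": 1},
    {"ax": 0,"ay": 0,"az": 0,"tx": 0.0426,"ty": 0.388,"tz": 0.035,"jaw": 1},
    {"ax": 0,"ay": 0,"az": 0,"tx": 0.0426,"ty": 0.388,"tz": 0.035,"jaw": 1},
  ],
)

```text
time: 16.18
eef_pos: [0.507, 0.196, 0.2159]
eef_rot: [[-0.986, 0.164, -0.001], [0.164, 0.986, 0.002], [0.001, 0.001, -1.0]]
ft_force: [0.3, 0.6, -1.4]
width: 0.0095
finger_force: 30.0
```

```bash
cat > fin.py <<'E'
from h import *
o=status.get_obs();print(o['time'],o['eef_pos'],o['ft_force'],o['ft_torque'],o['width'],o['finger_force'])
p=np.array(o['eef_pos']); R=np.array([[.986,.167],[-.167,.986]]); zt=p[2]-.004; C=p[:2]-R@[-.066,.060]; print('C',C)
for n,roi in(('top',(160,100,330,270)),('side',(200,150,400,330)),('wrist',(0,0,345,235))):
    c=cam(n); save(c,'f_'+n+'.png'); hs=cv2.cvtColor(c['frame'],cv2.COLOR_RGB2HSV); m=cv2.inRange(hs,(22,150,60),(35,255,255))
    M=np.zeros_like(m); x0,y0,x1,y1=roi; M[y0:y1,x0:x1]=m[y0:y1,x0:x1]
    for k in cv2.findContours(M,0,1)[0]:
        if cv2.contourArea(k)>60: print(n,int(cv2.contourArea(k)),cv2.approxPolyDP(cv2.convexHull(k),3,True)[:,0].tolist())
    print(' pred',[proj(c,[*(C+R@[x,y]),zt]).round(0).tolist() for x,y in((-.095,-.065),(.095,-.065),(.095,.065),(-.095,.065))])
    print(' second pred',[proj(c,[*(np.array([.532,-.2535])+R@[x,y]),.074]).round(0).tolist() for x,y in((-.095,-.065),(.095,-.065),(.095,.065),(-.095,.065))])
    if n=='side':
        for k in cv2.findContours(m,0,1)[0]:
            if cv2.contourArea(k)>100 and cv2.boundingRect(k)[1]>115: print('  any',cv2.approxPolyDP(cv2.convexHull(k),3,True)[:,0].tolist())
E
python3 fin.py
```

```text
16.175 [0.5070275  0.19599917 0.21591885] [ 0.33685606  0.56744546 -1.39763415] [-0.02697312  0.08152805  0.00394327] 0.009490574949655335 29.99831646680832
C [0.5620835  0.12581717]
top 66 [[175, 140], [190, 142], [194, 150], [190, 158]]
top 2553 [[219, 138], [267, 147], [259, 198], [251, 219], [233, 215], [211, 169]]
 pred [[251.0, 219.0], [267.0, 146.0], [218.0, 137.0], [200.0, 210.0]]
 second pred [[397.0, 239.0], [407.0, 173.0], [362.0, 165.0], [350.0, 231.0]]
side 70 [[312, 223], [315, 227], [306, 236], [305, 226]]
side 109 [[373, 194], [356, 211], [349, 208]]
 pred [[316.0, 226.0], [270.0, 195.0], [238.0, 220.0], [285.0, 254.0]]
 second pred [[378.0, 183.0], [337.0, 161.0], [315.0, 179.0], [356.0, 203.0]]
  any [[156, 289], [141, 326], [124, 349], [89, 343], [92, 330], [114, 294], [125, 284]]
  any [[373, 194], [356, 211], [349, 208]]
  any [[433, 166], [442, 162], [450, 168], [443, 173]]
  any [[517, 125], [510, 150], [479, 140], [513, 122]]
wrist 8536 [[327, 197], [326, 234], [76, 234], [70, 206], [72, 197], [88, 192], [197, 184], [322, 192]]
 pred [[65.0, 195.0], [122.0, 482.0], [325.0, 480.0], [328.0, 196.0]]
 second pred [[-237.0, 192.0], [-156.0, 365.0], [-27.0, 362.0], [-83.0, 193.0]]
```

The cover outline matches a level cover centred over the grille in the top and wrist views, with its underside about 96 mm above. I'll let it settle, then hand in.

move_arm(
  increments=[
    {"ax": 0,"ay": 0,"az": 0,"tx": 0,"ty": 0,"tz": 0,"jaw": 1},
    {"ax": 0,"ay": 0,"az": 0,"tx": 0,"ty": 0,"tz": 0,"jaw": 1},
    {"ax": 0,"ay": 0,"az": 0,"tx": 0,"ty": 0,"tz": 0,"jaw": 1},
    {"ax": 0,"ay": 0,"az": 0,"tx": 0,"ty": 0,"tz": 0,"jaw": 1},
  ],
)

```text
time: 16.82
eef_pos: [0.5069, 0.1968, 0.2156]
eef_rot: [[-0.987, 0.164, -0.001], [0.164, 0.987, 0.002], [0.001, 0.001, -1.0]]
ft_force: [0.2, 0.7, -1.2]
width: 0.0094
finger_force: 30.0
```

```bash
python3 - <<'E'
from h import *
t=cam('top'); hs=cv2.cvtColor(t['frame'],cv2.COLOR_RGB2HSV)
for lo,hi,roi in(((0,150,80),(8,255,255),(130,180,190,230)),((22,150,60),(35,255,255),(340,150,425,250))):
    m=cv2.inRange(hs,lo,hi); M=np.zeros_like(m); x0,y0,x1,y1=roi; M[y0:y1,x0:x1]=m[y0:y1,x0:x1]
    for k in cv2.findContours(M,0,1)[0]:
        if cv2.contourArea(k)>8: (x,y),s,a=cv2.minAreaRect(k); print(x,y,s,onz(t,(x,y),.14 if lo[0]==0 else .074))
print(status.get_obs()['joint_velocities'],sign_off())
E
```

```text
143.5 201.0 (7.0, 4.0) [0.51041014 0.38299804 0.14      ]
378.7719421386719 203.03182983398438 (48.29007339477539, 69.26676177978516) [ 0.52781136 -0.2525507   0.074     ]
the job is handed in; nothing more can be done
[-0.00020294  0.0022927   0.00226752 -0.00089391 -0.0006061   0.00091574] None
```

The job is handed in; no verdict came back. By my measurements the lever is about 2° short of the green mark, and the top cover is held level and still about 96 mm above the grille centre, with the second cover still in place.

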